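# Latch the two-part casting mould

## Robot

A 6-joint arm with a two-finger parallel gripper is mounted at the origin on a cart in front of the work surface, level with it; the furniture and walls round the work are solid. World frame = base frame: x ahead of the robot, y to its left, z up, the work surface at z = 0. Lengths are in m, angles in degrees, forces in N, time in s.
With the tool pointing down it reaches from about 0.375 to 0.9 m from the base axis. Payload 3.1 kg.
Tool frame: the origin (TCP) lies between the finger pads; the fingertips stand 11 mm ahead of it and the grasp point (between the pads) lies 8 mm behind it; z points along the fingers, y is the line along which they close (so a half turn about z gives the same grasp; the last joint's range is limited). The gripper opens to 87 mm and grips with 3 to 60 N. Pads are 19 mm wide; open, the fingers measure 117 mm over their backs; the gripper's body (75 mm by 190 mm) begins 51 mm behind the grasp point.
Start: joints at [-84.311, 30.224, 82.088, -0, 67.689, -10.227], TCP at [0.171, -0.601, 0.234] pointing down, gripper open.
Joint ranges: [-176.69, 176.69], [-43.24, 126.21], [12.49, 139.97], [-82, 262], [0, 151.66], [-163.58, 163.58]. Speed limits (degrees/s): [159.86, 159.86, 180, 180, 180, 180].

## Interface

Orientations are given as a 3x3 rotation matrix whose columns are the frame's x, y, z axes.
In Python, from rig import bot, viewer, workorder, nets gives the robot as it stands. The module is installed in compiled form; this text tells all that it offers.
- The arm moves only by the tool move_arm, never from a script. Its argument "increments" is a list of rows, each a list of 7 numbers: the shift along the tool's x, y, z normalised to -1 to 1, where 1 is 0.3 m, then the turn, a rotation vector about the tool's x, y, z normalised to -1 to 1, where 1 is pi rad, then the opening, from 0 (shut) to 1 (fully open). In form: [[tx, ty, tz, wx, wy, wz, grip], ...]. A call has 1 to 10 rows; each row is the pose to reach, as a shift and turn from the pose commanded when the call began, along the tool's axes at that moment, turning the shorter way round; what a row does not reach only later rows make up. A row lasts 1/12 s, in which the tool goes at most 41.7 mm and 7.16 degrees, less where a joint would pass 70% of its speed; a pose out of reach is approached as far as the arm can. A call with a number of a shift or a turn outside -1 to 1 is refused whole. A call with a gripper value outside its range is refused whole. The fingers move at their own pace and stop on an object; the grip force is fixed at half the most. Time passes only in rows, so rows that repeat a pose let the fingers close. It gives the time, the measured TCP pose, the force, the opening and the grip force at its end, in the units of the state.
- bot.read_state(): the state, without advancing time (a new reading comes with each control period).
- viewer.capture(name): name is "scene" or "side" or "wrist"; returns a dict with "image" (400x640x3 uint8, blue, green, red), "K" (3x3 intrinsics, pixels), "dist" ([k1, k2, p1, p2, k3] as OpenCV has them; the pictures are not rectified), "eye" and "orientation" of the camera in the world. Camera axes: x right, y up, looking along -z (the intrinsics and any distortion apply to the point x, -y, -z); pixel columns grow to the right and rows downward; lengths in m; the calibration is good to about 2 mm. A picture is of the moment at which its call begins. There is no depth.
- workorder.hand_in(): hands the job in; it is judged then, once.
Trained networks look in the newest picture that a camera, given by its name, has taken for a name from the list of things; names that differ only in an ending like _2 or _b are one class to them, and where a whole thing is asked for, a point or a joint stands for the part that bears it (a point fixed in the world has none). Each returns a list of dicts, best first, with "conf" (0 to 1); they miss things now and then, are a little off and sometimes report something else, mostly with a low value. They report only what shows in the picture. A call takes as long as a camera call.
- nets.find_in(camera, thing): "location" ([column, row] in pixels, amid what is visible of it).
The state is a dict: "time_s": time; "joint_positions": joint angles; "qvel": joint speeds; "tau": joint torques, N m; "position": TCP position; "tcp_rot": TCP orientation; "force": force on the tool from outside, world axes, zero at the start; "moment": the same for the moment, N m; "opening": opening from 0.0 (shut) to 1.0 (fully open); "grasp_force": force on a finger pad.
Only numpy, scipy, OpenCV 4.12 (cv2) and the standard library are available. Lean on these libraries where they do the work, as an engineer would, in place of code of your own. Each camera call takes 0.05 s, during which the arm holds its last target. There are 200 camera calls.

## Task

Latch the two-part casting mould shut with its draw latch: swing the wire bail over by its round black grip, lower its crossbar into the keeper's groove and draw it in under the lip of the hook, then press the lever back over its dead centre until it lies fully home. The keeper's screw setting is not known, so feel for the hook; do not force the bail or the lever, and leave the other things on the bench where they are.

Things in the scene. Friction and masses are not known exactly. Their poses are not given: they have to be found in the camera images.
- mould: Aluminium mould of two halves, together 188 x 86 mm, top at z = 46 mm, on a steel plate 205 x 104 x 10 mm screwed to the bench. Origin: on the bench under the lever's pivot; z up, x along the latch from lever to keeper (away from the robot, within 35 degrees), y to its left. Plate from x = -77 to 128 mm. The latch lies on top, symmetric about y = 0. Below, x and z are mm in this frame.
- pivot (a point): Lever pivot, at x = 0, y = 0, z = 60 in the mould's frame; its axis is parallel to the mould's y.
- seat0 (a point): Fixed point (72, 0, 57) of the mould's frame. The keeper, 20 mm wide in y, is set by a screw S = 0 to 10 mm farther along x; S is unknown, not measured, and stays fixed. Hooked, the crossbar's centre is at about x = 72 + S, z = 56 to 59. The hook: a post with outer face at x = 69 + S, and on top of it a lip that reaches out over the groove to x = 74 + S, from z = 62 to 70. Nearer the lever than the post there is no groove.
- ledge0 (a point): Fixed point (82.5, 0, 62). Beyond the hook's lip is a groove, 8.5 mm wide at its mouth, floor z = 52.5, running in under the lip; then a flat ledge on the keeper, top z = 62, from x = 82.5 + S to 108.5 + S. The lip stands 8 mm above the ledge: a bar drawn along the ledge toward the lever meets the lip, can then be pushed down into the groove, and drawn in under the lip.
- lever (a joint): Lever hinge, rad. 0: home, handle level, pointing to the mould's -x; grows as the handle rises and swings toward the keeper (1.57 upright, 2.6 at most). It carries the bail's pivot, 16 mm from its own: at (-15.65, 56.7) with the lever home, turning with it. Dead centre at about 0.2. It stays where it is left (0.03 N m) and swings along when the bail is drawn about.
- handle_mid (a point): Middle of the thickness of the lever's flat steel handle, 50 mm from the pivot. The handle is 24 mm wide, 5 mm thick, reaching 67 mm from the pivot. Pressed here on the face toward the keeper (the top face when home), it needs up to about 9 N to pass dead centre, then comes to a hard stop.
- bail (a joint): Hinge of the bail on the lever, rad. The bail's angle above the mould's +x direction is this value minus the lever's value. It stays where it is left (0.02 N m).
- bail_spring (a joint): Stretch of the springs in the bail's arms, m: 0 slack, at most 0.020; 1600 N/m in all. With the latch closed it reads about 0.004 + S.
- bail_bar: Crossbar of the wire bail: round steel, 6 mm thick, 36 mm long along its own y, between the two arms. Origin at its middle, 83.7 mm (slack) from the bail's pivot; its x points along the bail away from that pivot, its z to the bail's upper side. At the start the bail stands up at 35 to 80 degrees.
- grip (a point): Centre of the bail's round black grip, a disc 22 mm across and 12 mm thick along the mould's y; 14 mm along x and 20 mm along z from the crossbar's origin. Pinched across its thickness (along y) it can pivot between the finger pads.
- pills: White plastic pill bottle, 50 x 50 x 84 mm, a bystander; origin at the centre of its underside.
- eyeglass: Black eyeglass (loupe), 38 x 38 x 34 mm, a bystander; origin at the centre of its underside.
- rosin: Amber round jar, 51 x 51 x 26 mm, a bystander; origin at the centre of its underside.
- clip: Small white spring clamp, 27 x 58 x 12 mm, a bystander; origin at the centre of its underside.

How it is judged (in metres and radians):
At the end, for the whole second after the job is handed in: The lever is home (within 0.08 rad) and at rest, and the bail's crossbar sits in the keeper's groove under the lip of the hook (its centre 52 to 61 mm above the bench and 68 to 86 mm from the lever's pivot line) with its springs stretched by at least 2 mm (value of joint lever below 0.08 rad and velocity of joint lever below 0.05 rad/s and value of joint bail_spring above 0.002 m and z of bail_bar in the frame of mould between 0.052 and 0.061 m and x of bail_bar in the frame of mould between 0.068 and 0.086 m); the robot touches nothing.
It fails at once if the bail's crossbar is forced against the keeper with more than 32 N (contact force between bail_bar and mould above 32 N).
It fails at once if the handle is pressed with more than 25 N (contact force between handle and anything else above 25 N).
It fails at once if a bystander is moved by more than 25 mm (distance of any of pills, eyeglass, rosin, clip from where it was at the start of the episode above 0.025 m).
It also fails if it takes over 58 s, if anything falls off the work surface, if the arm or the gripper's body presses on something with over 40 N, if the wrist force passes 120 N, or if a joint passes its speed limit or range.

## Working session

There is one attempt and no reset: what is moved stays moved. The work goes in short steps, Python scripts to look and compute and a tool call to move; the robot and the scene stay as the last step left them, time stands still between calls to the robot, and variables do not carry over. Pictures are saved under pics/ and viewed, at most 10 in all, crops included, and the job is handed in when it is done.

Besides the shell and the picture viewer there is one more tool, called after "Emit:" by a JSON object that holds its "api" and its "payload", one argument or row to a line. move_arm: Moves the arm, as the interface text tells. Its arguments: {"type":"object","properties":{"increments":{"type":"array"}},"required":["increments"]}

```bash
mkdir -p pics; cat > h.py <<'E'
import numpy as np, cv2
from rig import bot, viewer, workorder, nets
def cap(n, save=None):
    c=viewer.capture(n)
    if save: cv2.imwrite('pics/'+save,c['image'])
    return c
def ray(c,px):
    K=np.array(c['K'],float);d=np.array(c['dist'],float)
    u=cv2.undistortPoints(np.array([[px]],float),K,d)[0,0]
    v=np.array(c['orientation'])@np.array([u[0],-u[1],-1.])
    return np.array(c['eye']),v/np.linalg.norm(v)
def atz(c,px,z):
    e,v=ray(c,px); return e+v*(z-e[2])/v[2]
def tri(obs):
    A=np.zeros((3,3));b=np.zeros(3)
    for c,p in obs:
        e,v=ray(c,p);M=np.eye(3)-np.outer(v,v);A+=M;b+=M@e
    x=np.linalg.solve(A,b)
    return x,[np.linalg.norm((np.eye(3)-np.outer(v,v))@(x-e)) for e,v in [ray(c,p) for c,p in obs]]
def proj(c,X):
    R=np.array(c['orientation']);p=(np.atleast_2d(X)-np.array(c['eye']))@R
    p=p*[1,-1,-1]
    return cv2.projectPoints(p.reshape(-1,1,3),np.zeros(3),np.zeros(3),np.array(c['K'],float),np.array(c['dist'],float))[0].reshape(-1,2)
E
python3 - <<'E'
from h import *
np.set_printoptions(precision=4,suppress=True)
cs={n:cap(n,n+'0.png') for n in('scene','side','wrist')}
for n,c in cs.items(): print(n,np.array(c['eye']),(-np.array(c['orientation'])[:,2]))
for t in ['mould','pivot','handle_mid','bail_bar','grip','seat0','ledge0','pills','eyeglass','rosin','clip']:
    r={n:[(np.round(d['location'],1).tolist(),round(d['conf'],2)) for d in nets.find_in(n,t)[:2]] for n in cs}
    print(t,r)
    if r['scene'] and r['side']: print('   ',*tri([(cs['scene'],r['scene'][0][0]),(cs['side'],r['side'][0][0])]))
print(bot.read_state())
E
```

```text
scene [0.0793 0.5705 0.4432] [ 0.6283 -0.6414 -0.4404]
side [ 0.3258 -0.7965  0.4505] [ 0.2846  0.8709 -0.4006]
wrist [ 0.2395 -0.5811  0.3839] [-0.2495 -0.0691 -0.9659]
mould {'scene': [([341.8, 221.5], 0.83)], 'side': [([290.3, 233.4], 0.77)], 'wrist': []}
    [0.5302 0.0117 0.0217] [np.float64(0.00048783950158796024), np.float64(0.00048783950158785643)]
pivot {'scene': [([341.4, 222.3], 0.75)], 'side': [([290.8, 233.3], 0.87)], 'wrist': []}
    [0.531  0.0128 0.0206] [np.float64(0.0012488561021221825), np.float64(0.0012488561021221443)]
handle_mid {'scene': [([348.7, 191.7], 0.69)], 'side': [([290.0, 188.6], 0.62)], 'wrist': []}
    [0.5243 0.011  0.1054] [np.float64(0.012039023249260344), np.float64(0.012039023249260405)]
bail_bar {'scene': [([343.4, 226.4], 0.64)], 'side': [], 'wrist': []}
grip {'scene': [([341.8, 224.2], 0.71), ([338.4, 166.2], 0.65)], 'side': [([292.1, 166.9], 0.82)], 'wrist': []}
    [0.518  0.0753 0.0963] [np.float64(0.051229850005165355), np.float64(0.051229850005165174)]
seat0 {'scene': [([343.6, 225.3], 0.64)], 'side': [([290.3, 234.5], 0.78)], 'wrist': [
[... 751 characters left out ...]
    [0.4472 0.2339 0.009 ] [np.float64(8.779080175444132e-05), np.float64(8.779080175448699e-05)]
clip {'scene': [], 'side': [], 'wrist': []}
{'time_s': 1.8, 'joint_positions': array([-84.309 ,  30.2228,  82.0872,   0.0006,  67.6896, -10.226 ]), 'qvel': array([ 0.0715, -0.0756,  0.0105,  0.0554, -0.0071, -0.1272]), 'tau': array([  0.001 , -43.9998, -17.6982,   0.0634,   0.0504,  -0.    ]), 'position': array([ 0.1714, -0.601 ,  0.2336]), 'tcp_rot': array([[ 0.9617,  0.2742,  0.    ],
       [ 0.2742, -0.9617, -0.    ],
       [ 0.    ,  0.    , -1.    ]]), 'force': array([0.4438, 0.3784, 0.3579]), 'moment': array([-0.0763,  0.0193, -0.0331]), 'grasp_force': 0.0, 'opening': 0.9986385855887954}
```

```bash
python3 - <<'E'
import cv2
a=cv2.imread('pics/scene0.png')[110:300,220:480];b=cv2.imread('pics/side0.png')[110:300,160:420]
cv2.imwrite('pics/a.png',cv2.resize(a,None,fx=3,fy=3,interpolation=cv2.INTER_CUBIC))
cv2.imwrite('pics/b.png',cv2.resize(b,None,fx=3,fy=3,interpolation=cv2.INTER_CUBIC))
E
```

```text
(no output)
```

View pics/a.png

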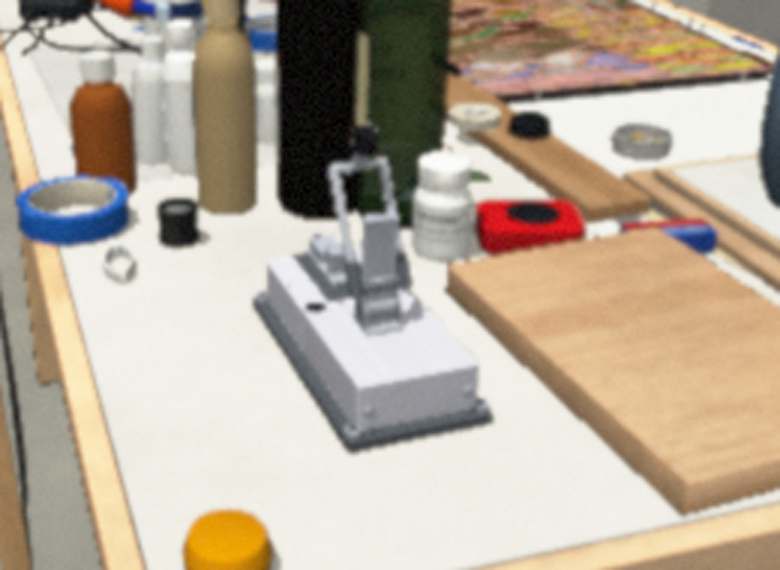

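View pics/b.png

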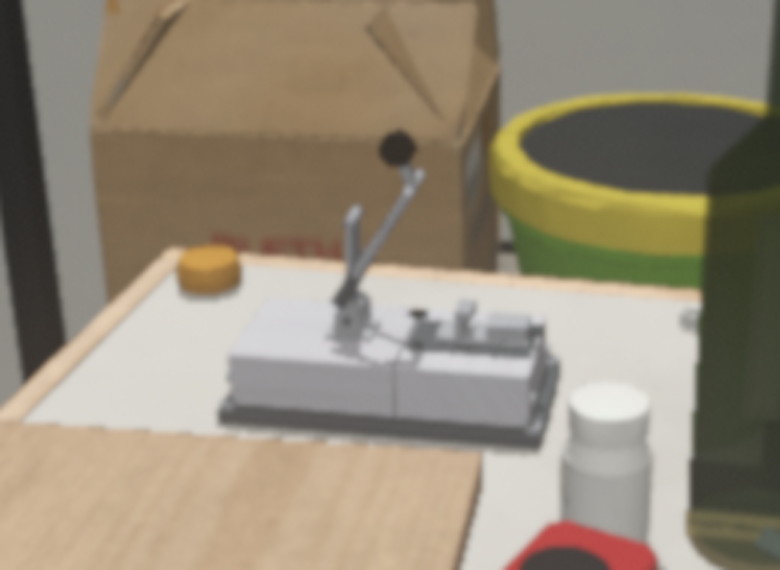

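```bash
python3 - <<'E'
from h import *
from scipy.optimize import least_squares
np.set_printoptions(precision=4,suppress=True)
cs={n:cap(n) for n in('scene','side')}
o={'scene':(220,110),'side':(160,110)}
P=[('scene',358,386,-68.5,43,46),('scene',477,367,-68.5,-43,46),('scene',268,262,119.5,43,46),('scene',350,448,-77,52,0),('scene',490,420,-77,-52,1),
('side',230,357,-68.5,-43,46),('side',531,375,119.5,-43,46),('side',545,320,119.5,43,46),('side',262,300,-68.5,43,46),('side',222,424,-77,-52,0),('side',541,446,128,-52,0)]
def T(q,X):
    c,s=np.cos(q[2]),np.sin(q[2]); X=np.array(X)
    return np.array([q[0]+c*X[0]-s*X[1],q[1]+s*X[0]+c*X[1],X[2]])
def px(n,u,v): return np.array([u/3+o[n][0],v/3+o[n][1]])
def f(q): return np.concatenate([proj(cs[n],T(q,np.array([x,y,z])/1000))[0]-px(n,u,v) for n,u,v,x,y,z in P])
r=least_squares(f,[.53,.01,0.],loss='soft_l1'); q=r.x
print(q,np.degrees(q[2])); print(f(q).reshape(-1,2))
g,e=tri([(cs['scene'],px('scene',366,139)),(cs['side'],px('side',397,148))]);print('grip',g,e)
def inv(X):
    c,s=np.cos(q[2]),np.sin(q[2]);d=X-[q[0],q[1],0];return np.array([c*d[0]+s*d[1],-s*d[0]+c*d[1],d[2]])*1000
print('grip mould',inv(g))
# from plane y=0 in each camera
yh=np.array([-np.sin(q[2]),np.cos(q[2]),0])
for n,u,v in[('scene',366,139),('side',397,148),('side',418,175),('side',352,210),('side',350,315),('side',466,306),('side',488,325)]:
    E,V=ray(cs[n],px(n,u,v)); t=((np.array([q[0],q[1],0])-E)@yh)/(V@yh); print(n,u,v,inv(E+t*V))
np.save('q.npy',q)
E
```

```text
[ 0.5094  0.0261 -0.4638] -26.574909798206022
[[-0.0849 -0.4467]
 [ 0.7815 -2.4522]
 [-2.4545 -1.1166]
 [-0.5825  2.3427]
 [ 0.9147  0.4449]
 [-0.9809 -0.6807]
 [ 0.0209 -0.0618]
 [ 0.3761 -1.8782]
 [ 1.3126 -0.781 ]
 [-2.398   0.8853]
 [ 0.4999  1.4427]]
grip [0.5372 0.0094 0.1698] [np.float64(0.0012178035014596342), np.float64(0.0012178035014596279)]
grip mould [ 32.3036  -2.4116 169.7754]
scene 366 139 [ 25.3432   0.     171.4628]
side 397 148 [ 32.4959   0.     170.0603]
side 418 175 [ 44.9363   0.     153.5679]
side 352 210 [  3.3752   0.     128.8288]
side 350 315 [-0.6601  0.     57.6147]
side 466 306 [73.5987 -0.     68.6664]
side 488 325 [87.4148  0.     56.5024]
```

```bash
cat >> h.py <<'E'
def tgt(P,R=None):
    """shift/turn numbers for move_arm from measured pose; P world TCP, R world rot"""
    from scipy.spatial.transform import Rotation as Ro
    s=bot.read_state();R0=np.array(s['tcp_rot'])
    t=R0.T@(np.array(P)-np.array(s['position']))/.3
    w=np.zeros(3) if R is None else Ro.from_matrix(R0.T@R).as_rotvec()/np.pi
    return np.round(np.r_[t,w],4)
def Rd(yaw_y,tilt=0):
    from scipy.spatial.transform import Rotation as Ro
    a=np.radians(yaw_y);y=np.array([np.cos(a),np.sin(a),0]);z=np.array([0,0,-1.])
    return np.column_stack([np.cross(y,z),y,z])
E
python3 - <<'E'
from h import *
np.set_printoptions(precision=4,suppress=True)
c=cap('scene')
for u,v in[(362,222),(385,222),(440,215),(315,214),(225,210),(442,258)]: print(u,v,atz(c,(u/3+220,v/3+110),0))
print(tgt([.537,.0095,.27],Rd(-116.6)),tgt([.537,.0095,.27],Rd(63.4)))
E
```

```text
362 222 [ 0.6843 -0.17    0.    ]
385 222 [ 0.669  -0.1842  0.    ]
440 215 [ 0.6415 -0.2307  0.    ]
315 214 [ 0.7275 -0.1538  0.    ]
225 210 [ 0.7952 -0.1032  0.    ]
442 258 [ 0.5874 -0.1604  0.    ]
[ 1.73   -1.6229 -0.1215  0.      0.      0.2362] [ 1.73   -1.6229 -0.1215 -0.      0.     -0.7638]
```

Emit:
{"api": "move_arm", "payload": {
  "increments": [
    [0.81,-0.54,-0.22,0,0,0.12,0.5],
    [0.81,-0.54,-0.22,0,0,0.12,0.5],
    [0.81,-0.54,-0.22,0,0,0.12,0.5],
    [0.81,-0.54,-0.22,0,0,0.12,0.5],
    [0.81,-0.54,-0.22,0,0,0.12,0.5],
    [0.81,-0.54,-0.22,0,0,0.12,0.5],
    [0.81,-0.54,-0.22,0,0,0.12,0.5],
    [0.81,-0.54,-0.22,0,0,0.12,0.5]
  ]
}}

```text
time_s: 2.62
position: [0.364, -0.374, 0.3013]
tcp_rot: [[0.996, -0.094, 0.003], [-0.094, -0.996, 0.001], [0.003, -0.001, -1.0]]
force: [0.3, 0.9, -0.1]
opening: 0.525
grasp_force: 0.0
```

```bash
python3 - <<'E'
from h import *
np.set_printoptions(precision=4,suppress=True)
s=bot.read_state();print(s['time_s'],s['position'],s['joint_positions'])
print(tgt([.45,-.1,.3],Rd(-116.6)))
E
```

```text
2.6167 [ 0.364  -0.374   0.3013] [-58.1583  17.6753  91.8879   0.1799  70.3748  37.1767]
[ 0.1996 -0.9363  0.0058 -0.0005 -0.0009  0.1178]
```

Emit:
{"api": "move_arm", "payload": {
  "increments": [
    [0.2,-0.94,0.006,0,0,0.118,0.5],
    [0.2,-0.94,0.006,0,0,0.118,0.5],
    [0.2,-0.94,0.006,0,0,0.118,0.5],
    [0.2,-0.94,0.006,0,0,0.118,0.5],
    [0.2,-0.94,0.006,0,0,0.118,0.5],
    [0.2,-0.94,0.006,0,0,0.118,0.5],
    [0.2,-0.94,0.006,0,0,0.118,0.5],
    [0.2,-0.94,0.006,0,0,0.118,0.5]
  ]
}}

```text
time_s: 3.28
position: [0.4487, -0.0982, 0.2978]
tcp_rot: [[0.894, -0.447, 0.0], [-0.447, -0.894, 0.003], [-0.001, -0.003, -1.0]]
force: [-0.8, -0.2, -0.6]
opening: 0.501
grasp_force: 0.0
```

```bash
python3 - <<'E'
from h import *
np.set_printoptions(precision=4,suppress=True)
s=bot.read_state();print(s['time_s'],s['position'],s['joint_positions'])
print(tgt([.532,.012,.27],Rd(-116.6)))
E
```

```text
3.2833 [ 0.4487 -0.0982  0.2978] [-26.4421  12.5809 100.0172   0.1841  67.4757  90.0533]
[ 0.0842 -0.4525  0.0938 -0.0009  0.0004  0.0002]
```

Emit:
{"api": "move_arm", "payload": {
  "increments": [
    [0.085,-0.452,0.094,0,0,0,0.5],
    [0.085,-0.452,0.094,0,0,0,0.5],
    [0.085,-0.452,0.094,0,0,0,0.5],
    [0.085,-0.452,0.094,0,0,0,0.5],
    [0.085,-0.452,0.094,0,0,0,0.5],
    [0.085,-0.452,0.094,0,0,0,0.5]
  ]
}}

```text
time_s: 3.78
position: [0.5324, 0.0053, 0.269]
tcp_rot: [[0.892, -0.451, -0.001], [-0.451, -0.892, -0.001], [-0.001, 0.001, -1.0]]
force: [-1.2, 0.3, 0.1]
opening: 0.499
grasp_force: 0.0
```

```bash
python3 - <<'E'
from h import *
np.set_printoptions(precision=4,suppress=True)
c=cap('wrist','w1.png');s=bot.read_state();print(s['position'],c['eye'],-np.array(c['orientation'])[:,2])
for t in['grip','bail_bar','handle_mid','mould']: print(t,[(np.round(d['location'],1),round(d['conf'],2)) for d in nets.find_in('wrist',t)[:2]])
q=np.load('q.npy');g=np.array([.5372,.0094,.1698]);print(proj(c,g))
E
```

```text
[0.532  0.0046 0.2693] [ 0.5958 -0.0262  0.4201] [-0.2327  0.1163 -0.9656]
grip [(array([308.8, 193.2]), 0.58)]
bail_bar [(array([309.3, 182.7]), 0.55)]
handle_mid [(array([307. , 202.6]), 0.93)]
mould [(array([310.1, 166.8]), 0.88)]
[[310.7481 202.1052]]
```

View pics/w1.png

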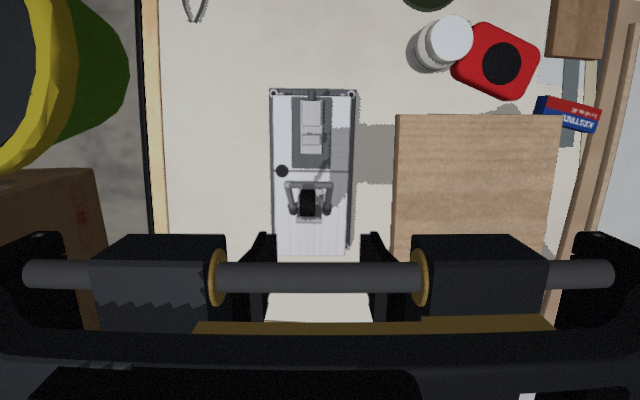

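```bash
python3 - <<'E'
from h import *
np.set_printoptions(precision=4,suppress=True)
c=cap('wrist');im=cv2.imread('pics/w1.png')
q=np.load('q.npy');cc,s=np.cos(q[2]),np.sin(q[2])
def W(x,y,z): return np.array([q[0]+(cc*x-s*y)/1e3,q[1]+(s*x+cc*y)/1e3,z/1e3])
for X in[(119.5,43,46),(119.5,-43,46),(-40,43,46),(-40,-43,46),(128,52,10),(128,-52,10),(32.5,0,170),(69,10,70),(74,-10,70),(82.5,0,62),(108.5,0,62)]: print(X,proj(c,W(*X)))
cv2.imwrite('pics/w1c.png',cv2.resize(im[80:265,255:370],None,fx=5,fy=3.2,interpolation=cv2.INTER_CUBIC) if 0 else cv2.resize(im[80:265,255:370],None,fx=3.2,fy=3.2,interpolation=cv2.INTER_CUBIC))
print(bot.read_state()['position'])
E
```

```text
(119.5, 43, 46) [[269.1562  95.0798]]
(119.5, -43, 46) [[348.4113  94.334 ]]
(-40, 43, 46) [[274.9668 233.4779]]
(-40, -43, 46) [[346.4899 232.9604]]
(128, 52, 10) [[265.6263  89.298 ]]
(128, -52, 10) [[353.3785  88.4731]]
(32.5, 0, 170) [[306.1279 202.0532]]
(69, 10, 70) [[299.2826 143.5203]]
(74, -10, 70) [[318.326  138.5361]]
(82.5, 0, 62) [[308.8381 129.9578]]
(108.5, 0, 62) [[308.4869 104.7145]]
[0.5321 0.0042 0.27  ]
```

View pics/w1c.png

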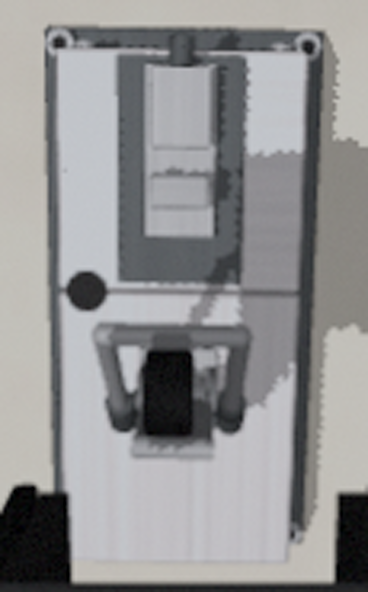

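```bash
cat >> h.py <<'E'
q=np.array([.5091,.0255,np.radians(-27.5)])
def W(x,y,z):
    c,s=np.cos(q[2]),np.sin(q[2]); return np.array([q[0]+(c*x-s*y)/1e3,q[1]+(s*x+c*y)/1e3,z/1e3])
def M(P):
    c,s=np.cos(q[2]),np.sin(q[2]);d=np.array(P)-[q[0],q[1],0];return np.array([c*d[0]+s*d[1],-s*d[0]+c*d[1],d[2]])*1000
E
python3 - <<'E'
from h import *
np.set_printoptions(precision=4,suppress=True)
print(proj(cap('wrist'),W(32.5,0,170)),tgt(W(32.5,0,200),Rd(-117.5)),tgt(W(32.5,0,171),Rd(-117.5)))
E
```

```text
[[307.8128 202.0881]] [ 0.0078 -0.0268  0.2332 -0.     -0.0002  0.0027] [ 0.0077 -0.0268  0.3299 -0.     -0.0002  0.0027]
```

Emit:
{"api": "move_arm", "payload": {
  "increments": [
    [0.008,-0.027,0.1,0,0,0.003,0.5],
    [0.008,-0.027,0.2,0,0,0.003,0.5],
    [0.008,-0.027,0.28,0,0,0.003,0.5],
    [0.008,-0.027,0.33,0,0,0.003,0.5],
    [0.008,-0.027,0.33,0,0,0.003,0.5],
    [0.008,-0.027,0.33,0,0,0.003,0.2],
    [0.008,-0.027,0.33,0,0,0.003,0.0],
    [0.008,-0.027,0.33,0,0,0.003,0.0],
    [0.008,-0.027,0.33,0,0,0.003,0.0],
    [0.008,-0.027,0.33,0,0,0.003,0.0]
  ]
}}

```text
time_s: 4.97
position: [0.5389, 0.0115, 0.1717]
tcp_rot: [[0.887, -0.461, 0.002], [-0.461, -0.887, -0.0], [0.002, -0.001, -1.0]]
force: [-1.3, -0.2, 0.2]
opening: 0.209
grasp_force: 0.0
```

```bash
python3 - <<'E'
from h import *
np.set_printoptions(precision=4,suppress=True)
c=cap('side','s2.png');s=bot.read_state();print(s['time_s'],s['force'],s['opening']*87,s['grasp_force'],M(s['position']))
cv2.imwrite('pics/s2c.png',cv2.resize(c['image'][110:270,200:400],None,fx=4,fy=3.7))
E
```

```text
5.0167 [ 0.6605 -1.411   0.2656] 13.991027030015589 0.0 [ 32.7406   1.2706 171.473 ]
```

Emit:
{"api": "move_arm", "payload": {
  "increments": [
    [0,0,0,0,0,0,0.0],
    [0,0,0,0,0,0,0.0],
    [0,0,0,0,0,0,0.0],
    [0,0,0,0,0,0,0.0]
  ]
}}

```text
time_s: 5.35
position: [0.5389, 0.0114, 0.1712]
tcp_rot: [[0.887, -0.461, 0.002], [-0.461, -0.887, -0.0], [0.002, -0.0, -1.0]]
force: [0.5, -1.0, 4.3]
opening: 0.14
grasp_force: 30.0
```

```bash
python3 - <<'E'
from h import *
np.set_printoptions(precision=4,suppress=True)
c=cap('side','s2.png');s=bot.read_state();print(s['time_s'],s['force'],s['opening']*87,s['grasp_force'],M(s['position']),s['moment'])
cv2.imwrite('pics/s2c.png',cv2.resize(c['image'][110:270,200:400],None,fx=3.7,fy=3.7))
E
```

```text
5.4 [-0.273  -0.8392  3.8865] 12.208762638784187 29.999669194221497 [ 32.9645   1.2655 171.1651] [-0.0002  0.0552 -0.0478]
```

View pics/s2c.png

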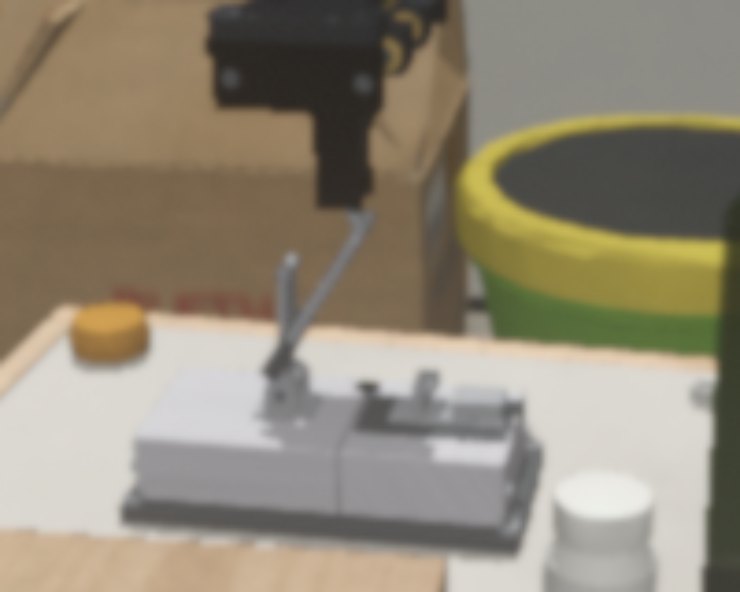

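```bash
cat >> h.py <<'E'
def grip(L,b,st=0):
    a=np.radians(191.9-L);b=np.radians(b);r=np.array([np.cos(b),np.sin(b)]);n=np.array([-r[1],r[0]])
    p=np.array([0,60])+16*np.array([np.cos(a),np.sin(a)]);bar=p+(83.7+st)*r
    return bar+14*r+20*n,bar
E
python3 - <<'E'
from h import *
np.set_printoptions(precision=4,suppress=True)
m=M(bot.read_state()['position']);print(m)
G0=np.array([32.5,170]);
for f in np.linspace(0,1,21):
    L=95+(138-95)*min(1,f*1.2);b=58.5-58.5*f
    g,bar=grip(L,b);d=(g-G0)/300
    print(round(L),round(b),g,bar,d[0].round(3),(-d[1]).round(3))
E
```

```text
[ 32.9645   1.2655 171.1651]
95 58 [ 32.0731 169.637 ] [ 41.8109 147.2501] -0.001 0.001
98 56 [ 37.5299 167.8506] [ 46.1126 144.9959] 0.017 0.007
100 53 [ 42.8882 165.7923] [ 50.2935 142.5295] 0.035 0.014
103 50 [ 48.1344 163.4677] [ 54.343  139.8572] 0.052 0.022
105 47 [ 53.2554 160.8827] [ 58.2511 136.9862] 0.069 0.03
108 44 [ 58.2381 158.0441] [ 62.0079 133.9238] 0.086 0.04
110 41 [ 63.0701 154.9592] [ 65.6041 130.6779] 0.102 0.05
113 38 [ 67.7391 151.636 ] [ 69.0308 127.2571] 0.117 0.061
116 35 [ 72.2334 148.0831] [ 72.2794 123.6701] 0.132 0.073
118 32 [ 76.5417 144.3098] [ 75.3419 119.9262] 0.147 0.086
121 29 [ 80.6531 140.3256] [ 78.2106 116.035 ] 0.161 0.099
123 26 [ 84.5574 136.1409] [ 80.8785 112.0065] 0.174 0.113
126 23 [ 88.2448 131.7663] [ 83.3392 107.8512] 0.186 0.127
129 20 [ 91.706  127.2133] [ 85.5864 103.5796] 0.197 0.143
131 18 [ 94.9323 122.4934] [87.6147 99.2028] 0.208 0.158
134 15 [ 97.9159 117.6187] [89.4193 94.7318] 0.218 0.175
136 12 [100.6492 112.6017] [90.9958 90.1783] 0.227 0.191
138 9 [102.9325 107.5983] [92.1474 85.6967] 0.235 0.208
138 6 [104.5798 102.7817] [92.6912 81.4589] 0.24 0.224
138 3 [105.9793  97.8873] [93.0181 77.1989] 0.245 0.24
138 0 [107.1271  92.9278] [93.1271 72.9278] 0.249 0.257
```

Emit:
{"api": "move_arm", "payload": {
  "increments": [
    [0.017,0,0.007,0,0,0,0],
    [0.035,0,0.014,0,0,0,0],
    [0.052,0,0.022,0,0,0,0],
    [0.069,0,0.03,0,0,0,0],
    [0.086,0,0.04,0,0,0,0],
    [0.102,0,0.05,0,0,0,0],
    [0.117,0,0.061,0,0,0,0],
    [0.132,0,0.073,0,0,0,0],
    [0.132,0,0.073,0,0,0,0]
  ]
}}

```text
time_s: 6.15
position: [0.5737, -0.007, 0.1475]
tcp_rot: [[0.887, -0.462, -0.001], [-0.462, -0.887, 0.0], [-0.001, 0.0, -1.0]]
force: [0.2, 0.8, 0.2]
opening: 0.135
grasp_force: 30.0
```

```bash
python3 - <<'E'
from h import *
np.set_printoptions(precision=4,suppress=True)
c=cap('side','s3.png');s=bot.read_state();print(s['time_s'],s['force'],s['opening']*87,s['grasp_force'],M(s['position']),s['moment'])
cv2.imwrite('pics/s3c.png',cv2.resize(c['image'][110:270,200:400],None,fx=3.7,fy=3.7))
E
```

```text
6.2 [-0.8151 -0.7338 -0.302 ] 11.857190662764642 30.00032901763916 [ 72.182    1.0549 147.8423] [ 0.1902  0.0648 -0.0294]
```

View pics/s3c.png

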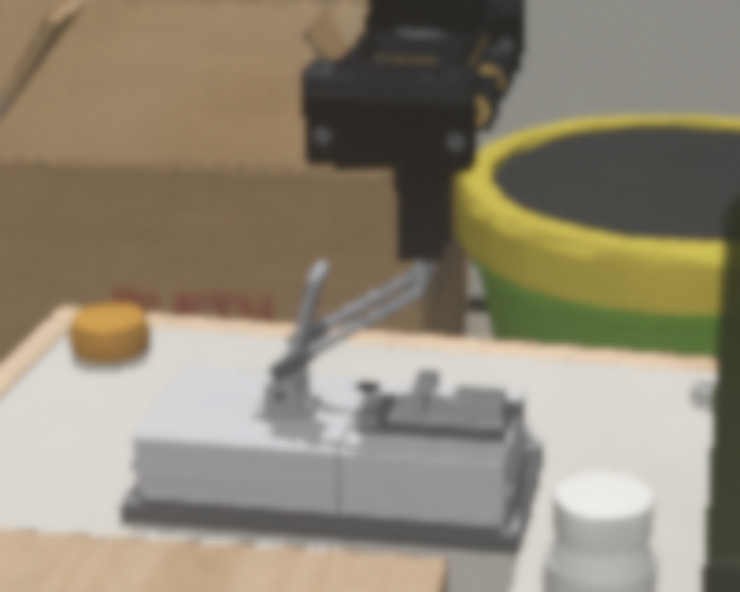

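Emit:
{"api": "move_arm", "payload": {
  "increments": [
    [0.015,0,0.013,0,0,0,0],
    [0.029,0,0.026,0,0,0,0],
    [0.042,0,0.04,0,0,0,0],
    [0.054,0,0.054,0,0,0,0],
    [0.065,0,0.07,0,0,0,0],
    [0.076,0,0.085,0,0,0,0],
    [0.086,0,0.102,0,0,0,0],
    [0.095,0,0.118,0,0,0,0],
    [0.103,0,0.135,0,0,0,0],
    [0.103,0,0.135,0,0,0,0]
  ]
}}

```text
time_s: 7.03
position: [0.601, -0.0212, 0.107]
tcp_rot: [[0.887, -0.461, -0.0], [-0.461, -0.887, 0.0], [-0.0, 0.0, -1.0]]
force: [-0.1, 0.5, -0.1]
opening: 0.134
grasp_force: 30.0
```

Emit:
{"api": "move_arm", "payload": {
  "increments": [
    [0.006,0,0.016,0,0,0,0],
    [0.01,0,0.032,0,0,0,0],
    [0.014,0,0.049,0,0,0,0],
    [0.014,0,0.049,0,0,0,0],
    [0.014,0,0.049,0,0,0,0]
  ]
}}

```text
time_s: 7.45
position: [0.6052, -0.0232, 0.0932]
tcp_rot: [[0.887, -0.461, 0.001], [-0.461, -0.887, -0.001], [0.001, -0.0, -1.0]]
force: [0.5, -1.1, -1.3]
opening: 0.133
grasp_force: 30.0
```

```bash
python3 - <<'E'
from h import *
np.set_printoptions(precision=4,suppress=True)
c=cap('side','s4.png');s=bot.read_state();print(s['time_s'],s['force'],s['opening']*87,s['grasp_force'],M(s['position']),s['moment'])
d=cap('wrist','w4.png')['image']
a=cv2.resize(c['image'][150:270,220:360],None,fx=3.3,fy=3.3);b=cv2.resize(d[80:280,250:400],None,fx=2,fy=2)
b=cv2.copyMakeBorder(b[:396],0,396-len(b[:396]),0,0,0);cv2.imwrite('pics/s4c.png',np.hstack([a,b]))
E
```

```text
7.5 [ 0.6493 -1.2433 -1.9889] 11.547171601289577 29.9994894862175 [107.695    1.1768  93.321 ] [-0.0805 -0.1848 -0.0046]
```

View pics/s4c.png

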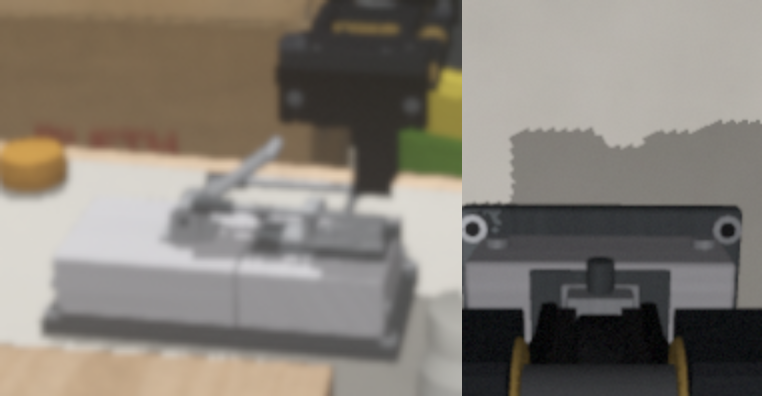

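Emit:
{"api": "move_arm", "payload": {
  "increments": [
    [0.001,0,0.006,0,0,0,0],
    [0.002,0,0.012,0,0,0,0],
    [0.003,0,0.018,0,0,0,0],
    [0.004,0,0.024,0,0,0,0],
    [0.004,0,0.024,0,0,0,0]
  ]
}}

```text
time_s: 7.97
position: [0.6065, -0.0238, 0.0864]
tcp_rot: [[0.887, -0.461, 0.002], [-0.461, -0.887, -0.001], [0.002, -0.0, -1.0]]
force: [1.9, -1.9, 0.9]
opening: 0.135
grasp_force: 30.0
```

Emit:
{"api": "move_arm", "payload": {
  "increments": [
    [0,0,0.004,0,0,0,0],
    [0,0,0.008,0,0,0,0],
    [0,0,0.008,0,0,0,0]
  ]
}}

```text
time_s: 8.22
position: [0.6067, -0.0239, 0.0843]
tcp_rot: [[0.887, -0.461, 0.003], [-0.461, -0.887, -0.001], [0.003, -0.0, -1.0]]
force: [2.9, -2.6, 4.0]
opening: 0.132
grasp_force: 30.0
```

Emit:
{"api": "move_arm", "payload": {
  "increments": [
    [0,0,0.003,0,0,0,0],
    [0,0,0.006,0,0,0,0],
    [0,0,0.006,0,0,0,0]
  ]
}}

```text
time_s: 8.47
position: [0.6068, -0.0239, 0.0841]
tcp_rot: [[0.887, -0.461, 0.003], [-0.461, -0.887, -0.001], [0.003, -0.0, -1.0]]
force: [1.6, -2.5, 11.3]
opening: 0.137
grasp_force: 30.0
```

Emit:
{"api": "move_arm", "payload": {
  "increments": [
    [0,0,-0.005,0,0,0,0],
    [-0.005,0,-0.005,0,0,0,0],
    [-0.01,0,-0.004,0,0,0,0],
    [-0.015,0,-0.004,0,0,0,0],
    [-0.015,0,-0.004,0,0,0,0]
  ]
}}

```text
time_s: 8.88
position: [0.6041, -0.0225, 0.084]
tcp_rot: [[0.887, -0.461, 0.006], [-0.461, -0.887, -0.002], [0.006, -0.001, -1.0]]
force: [4.8, -4.1, 3.1]
opening: 0.136
grasp_force: 30.0
```

Emit:
{"api": "move_arm", "payload": {
  "increments": [
    [-0.004,0,0.0,0,0,0,0],
    [-0.008,0,0.0,0,0,0,0],
    [-0.008,0,0.0,0,0,0,0]
  ]
}}

```text
time_s: 9.13
position: [0.6011, -0.0209, 0.0837]
tcp_rot: [[0.887, -0.461, 0.004], [-0.461, -0.887, -0.001], [0.004, -0.001, -1.0]]
force: [4.7, -2.4, 3.6]
opening: 0.134
grasp_force: 30.0
```

Emit:
{"api": "move_arm", "payload": {
  "increments": [
    [-0.004,0,0.0,0,0,0,0],
    [-0.008,0,0.0,0,0,0,0],
    [-0.008,0,0.0,0,0,0,0]
  ]
}}

```text
time_s: 9.38
position: [0.5974, -0.0191, 0.0833]
tcp_rot: [[0.887, -0.461, 0.0], [-0.461, -0.887, 0.0], [0.0, -0.0, -1.0]]
force: [3.2, -2.2, 2.8]
opening: 0.135
grasp_force: 30.0
```

Emit:
{"api": "move_arm", "payload": {
  "increments": [
    [-0.004,0,0.0,0,0,0,0],
    [-0.004,0,0.0,0,0,0,0]
  ]
}}

```text
time_s: 9.55
position: [0.5957, -0.0182, 0.0831]
tcp_rot: [[0.887, -0.461, -0.001], [-0.461, -0.887, 0.001], [-0.001, 0.0, -1.0]]
force: [2.5, -1.5, 3.7]
opening: 0.133
grasp_force: 30.0
```

Emit:
{"api": "move_arm", "payload": {
  "increments": [
    [-0.004,0,0.0,0,0,0,0],
    [-0.004,0,0.0,0,0,0,0]
  ]
}}

```text
time_s: 9.72
position: [0.5957, -0.0181, 0.0834]
tcp_rot: [[0.887, -0.461, 0.001], [-0.461, -0.887, -0.0], [0.001, -0.0, -1.0]]
force: [3.1, -2.7, 3.4]
opening: 0.133
grasp_force: 30.0
```

Emit:
{"api": "move_arm", "payload": {
  "increments": [
    [-0.004,0,0.0,0,0,0,0],
    [-0.004,0,0.0,0,0,0,0]
  ]
}}

```text
time_s: 9.88
position: [0.5956, -0.018, 0.0837]
tcp_rot: [[0.887, -0.461, 0.004], [-0.461, -0.887, -0.001], [0.004, -0.001, -1.0]]
force: [4.6, -3.0, 3.5]
opening: 0.134
grasp_force: 30.0
```

Emit:
{"api": "move_arm", "payload": {
  "increments": [
    [0.003,0,0.005,0,0,0,0],
    [0.003,0,0.01,0,0,0,0],
    [0.003,0,0.01,0,0,0,0]
  ]
}}

```text
time_s: 10.13
position: [0.5958, -0.0183, 0.0801]
tcp_rot: [[0.887, -0.461, 0.002], [-0.461, -0.887, -0.001], [0.002, -0.0, -1.0]]
force: [4.4, -2.8, 2.1]
opening: 0.138
grasp_force: 30.0
```

Emit:
{"api": "move_arm", "payload": {
  "increments": [
    [0,0,0.005,0,0,0,0],
    [0,0,0.01,0,0,0,0],
    [0,0,0.01,0,0,0,0]
  ]
}}

```text
time_s: 10.38
position: [0.5939, -0.0175, 0.0765]
tcp_rot: [[0.887, -0.461, -0.003], [-0.461, -0.887, 0.001], [-0.003, 0.0, -1.0]]
force: [2.9, -1.6, 1.6]
opening: 0.133
grasp_force: 30.0
```

Emit:
{"api": "move_arm", "payload": {
  "increments": [
    [-0.005,0,0.002,0,0,0,0],
    [-0.01,0,0.002,0,0,0,0],
    [-0.01,0,0.002,0,0,0,0]
  ]
}}

```text
time_s: 10.63
position: [0.5919, -0.0163, 0.0764]
tcp_rot: [[0.887, -0.461, -0.0], [-0.461, -0.887, 0.0], [-0.0, 0.0, -1.0]]
force: [2.0, -1.9, 0.4]
opening: 0.133
grasp_force: 30.0
```

Emit:
{"api": "move_arm", "payload": {
  "increments": [
    [-0.005,0,0,0,0,0,0],
    [-0.005,0,0,0,0,0,0]
  ]
}}

```text
time_s: 10.8
position: [0.5918, -0.0161, 0.0768]
tcp_rot: [[0.887, -0.461, 0.002], [-0.461, -0.887, -0.001], [0.002, -0.0, -1.0]]
force: [4.1, -2.3, -0.0]
opening: 0.138
grasp_force: 30.0
```

Emit:
{"api": "move_arm", "payload": {
  "increments": [
    [-0.005,0,0,0,0,0,0],
    [-0.005,0,0,0,0,0,0]
  ]
}}

```text
time_s: 10.97
position: [0.5917, -0.0161, 0.0769]
tcp_rot: [[0.888, -0.461, 0.005], [-0.461, -0.888, -0.002], [0.005, -0.0, -1.0]]
force: [6.1, -5.1, -1.7]
opening: 0.136
grasp_force: 30.0
```

Emit:
{"api": "move_arm", "payload": {
  "increments": [
    [0.005,0,0,0,0,0,0],
    [0.006,0,0,0,0,0,0],
    [0.006,0,0,0,0,0,0.4],
    [0.006,0,0,0,0,0,0.4],
    [0.006,0,0,0,0,0,0.4],
    [0.006,0,0,0,0,0,0.4],
    [0.006,0,0,0,0,0,0.4]
  ]
}}

```text
time_s: 11.55
position: [0.5902, -0.0155, 0.0763]
tcp_rot: [[0.887, -0.461, -0.002], [-0.461, -0.887, 0.001], [-0.002, 0.0, -1.0]]
force: [-0.2, 0.6, -0.2]
opening: 0.378
grasp_force: 0.0
```

Emit:
{"api": "move_arm", "payload": {
  "increments": [
    [0,0,-0.1,0,0,0,0.4],
    [0,0,-0.23,0,0,0,0.4],
    [0,0,-0.33,0,0,0,0.4],
    [0,0,-0.33,0,0,0,0.2],
    [0,0,-0.33,0,0,0,0]
  ]
}}

```text
time_s: 11.97
position: [0.5922, -0.016, 0.1777]
tcp_rot: [[0.887, -0.461, 0.004], [-0.461, -0.887, -0.001], [0.004, -0.001, -1.0]]
force: [0.1, -0.2, -0.5]
opening: 0.316
grasp_force: 0.0
```

```bash
python3 - <<'E'
from h import *
np.set_printoptions(precision=4,suppress=True)
c=cap('side','s5.png');s=bot.read_state();print(s['time_s'],s['force'],s['opening']*87,s['grasp_force'],M(s['position']),s['moment'])
d=cap('wrist','w5.png')['image']
a=cv2.resize(c['image'][150:270,220:360],None,fx=3.3,fy=3.3);b=cv2.resize(d[70:260,220:380],None,fx=2,fy=2)
b=cv2.copyMakeBorder(b[:396],0,396-len(b[:396]),0,0,0);cv2.imwrite('pics/s5c.png',np.hstack([a,b]))
E
```

```text
12.0167 [ 0.0407  0.062  -0.9891] 24.33820255127204 0.0 [ 91.5964   1.1655 176.031 ] [0.0811 0.0486 0.0236]
```

View pics/s5c.png

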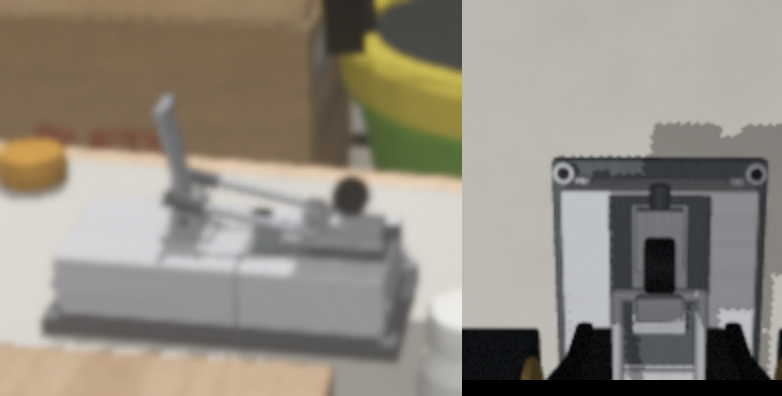

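```bash
python3 - <<'E'
from h import *
np.set_printoptions(precision=4,suppress=True)
c=cap('side');yh=np.array([-np.sin(q[2]),np.cos(q[2]),0])
for u,v in[(163,98),(350,196)]:
    E,V=ray(c,(u/3.3+220,v/3.3+150));t=((W(0,0,0)-E)@yh)/(V@yh);print(M(E+t*V))
s=bot.read_state();m=M(s['position']);print(m,s['opening'])
for L in range(95,-1,-5):
    l=np.radians(L);C=np.array([0,60])+54*np.array([-np.cos(l),np.sin(l)])+2.5*np.array([np.sin(l),np.cos(l)])
    T=C+[9.5,11];print(L,T,[round((T[0]-m[0])/300,3),round((m[1])/300,3),round((m[2]-T[1])/300,3)])
E
```

```text
[-11.4467  -0.     128.8052]
[94.1017  0.     76.2779]
[ 90.5928   0.8286 174.282 ] 0.19853813823918148
95 [ 16.6969 124.5766] [np.float64(-0.246), np.float64(0.003), np.float64(0.166)]
90 [ 12. 125.] [np.float64(-0.262), np.float64(0.003), np.float64(0.164)]
85 [  7.2841 125.0124] [np.float64(-0.278), np.float64(0.003), np.float64(0.164)]
80 [  2.585  124.6137] [np.float64(-0.293), np.float64(0.003), np.float64(0.166)]
75 [ -2.0614 123.807 ] [np.float64(-0.309), np.float64(0.003), np.float64(0.168)]
70 [ -6.6199 122.5985] [np.float64(-0.324), np.float64(0.003), np.float64(0.172)]
65 [-11.0556 120.9972] [np.float64(-0.339), np.float64(0.003), np.float64(0.178)]
60 [-15.3349 119.0154] [np.float64(-0.353), np.float64(0.003), np.float64(0.184)]
55 [-19.4252 116.6682] [np.float64(-0.367), np.float64(0.003), np.float64(0.192)]
50 [-23.2954 113.9734] [np.float64(-0.38), np.float64(0.003), np.float64(0.201)]
45 [-26.916  110.9515] [np.float64(-0.392), np.float64(0.003), np.float64(0.211)]
40 [-30.2594 107.6256] [np.float64(-0.403), np.float64(0.003), np.float64(0.222)]
35 [-33.3003 104.021 ] [np.float64(-0.413), np.float64(0.003), np.float64(0.234)]
30 [-36.0154 100.1651] [np.float64(-0.422), np.float64(0.003), np.float64(0.247)]
25 [-38.3841  96.0872] [np.float64(-0.43), np.float64(0.003), np.float64(0.261)]
20 [-40.3884  91.8183] [np.float64(-0.437), np.float64(0.003), np.float64(0.275)]
15 [-42.0129  87.391 ] [np.float64(-0.442), np.float64(0.003), np.float64(0.29)]
10 [-43.2455  82.839 ] [np.float64(-0.446), np.float64(0.003), np.float64(0.305)]
5 [-44.0766  78.1969] [np.float64(-0.449), np.float64(0.003), np.float64(0.32)]
0 [-44.5  73.5] [np.float64(-0.45), np.float64(0.003), np.float64(0.336)]
```

Emit:
{"api": "move_arm", "payload": {
  "increments": [
    [-0.1,0,0,0,0,0,0],
    [-0.18,0,0,0,0,0,0],
    [-0.2,0,0.08,0,0,0,0],
    [-0.2,0,0.166,0,0,0,0],
    [-0.23,0,0.166,0,0,0,0],
    [-0.246,0,0.166,0,0,0,0],
    [-0.262,0,0.164,0,0,0,0],
    [-0.262,0,0.164,0,0,0,0]
  ]
}}

```text
time_s: 12.78
position: [0.5208, 0.0208, 0.1271]
tcp_rot: [[0.887, -0.461, -0.0], [-0.461, -0.887, 0.0], [-0.0, -0.0, -1.0]]
force: [0.1, 0.7, 0.6]
opening: 0.006
grasp_force: 0.0
```

```bash
python3 - <<'E'
from h import *
s=bot.read_state();print(M(s['position']),s['opening'],s['force'])
E
```

```text
[ 12.54636341   1.21379708 127.12316557] 0.0062167406150065605 [0.05374971 0.68359008 0.5750861 ]
```

Emit:
{"api": "move_arm", "payload": {
  "increments": [
    [-0.016,0,0.004,0,0,0,0],
    [-0.031,0,0.006,0,0,0,0],
    [-0.047,0,0.008,0,0,0,0],
    [-0.062,0,0.012,0,0,0,0],
    [-0.077,0,0.018,0,0,0,0],
    [-0.091,0,0.024,0,0,0,0],
    [-0.105,0,0.032,0,0,0,0],
    [-0.118,0,0.041,0,0,0,0],
    [-0.118,0,0.041,0,0,0,0]
  ]
}}

```text
time_s: 13.53
position: [0.489, 0.0372, 0.1136]
tcp_rot: [[0.887, -0.461, -0.002], [-0.461, -0.887, 0.0], [-0.002, 0.0, -1.0]]
force: [-0.1, 1.1, 1.4]
opening: 0.007
grasp_force: 0.4
```

```bash
python3 - <<'E'
from h import *
s=bot.read_state();print(M(s['position']),s['force'])
E
```

```text
[-23.24022178   1.04713757 113.59017239] [-0.14134956  1.10068639  1.43144231]
```

Emit:
{"api": "move_arm", "payload": {
  "increments": [
    [-0.012,0,0.01,0,0,0,0],
    [-0.023,0,0.021,0,0,0,0],
    [-0.033,0,0.033,0,0,0,0],
    [-0.042,0,0.046,0,0,0,0],
    [-0.042,0,0.046,0,0,0,0]
  ]
}}

```text
time_s: 13.95
position: [0.4776, 0.0428, 0.0994]
tcp_rot: [[0.887, -0.461, -0.003], [-0.461, -0.887, 0.0], [-0.003, 0.001, -1.0]]
force: [0.9, 0.4, 0.5]
opening: 0.002
grasp_force: 0.2
```

Emit:
{"api": "move_arm", "payload": {
  "increments": [
    [-0.008,0,0.014,0,0,0,0],
    [-0.015,0,0.028,0,0,0,0],
    [-0.02,0,0.043,0,0,0,0],
    [-0.02,0,0.043,0,0,0,0]
  ]
}}

```text
time_s: 14.28
position: [0.4723, 0.0455, 0.0864]
tcp_rot: [[0.887, -0.461, -0.003], [-0.461, -0.887, 0.0], [-0.003, 0.001, -1.0]]
force: [0.2, 0.3, 0.4]
opening: 0.009
grasp_force: 0.1
```

```bash
python3 - <<'E'
from h import *
s=bot.read_state();print(M(s['position']),s['force'])
E
```

```text
[-41.83651002   0.72335528  86.44465514] [0.20162578 0.25005023 0.40813703]
```

```bash
python3 - <<'E'
from h import *
c=cap('side','s6.png');d=cap('scene','sc6.png')['image']
a=cv2.resize(c['image'][150:270,220:360],None,fx=2.8,fy=2.8);b=cv2.resize(d[140:260,270:410],None,fx=2.8,fy=2.8)
cv2.imwrite('pics/s6c.png',np.hstack([a,b]))
E
```

```text
(no output)
```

View pics/s6c.png

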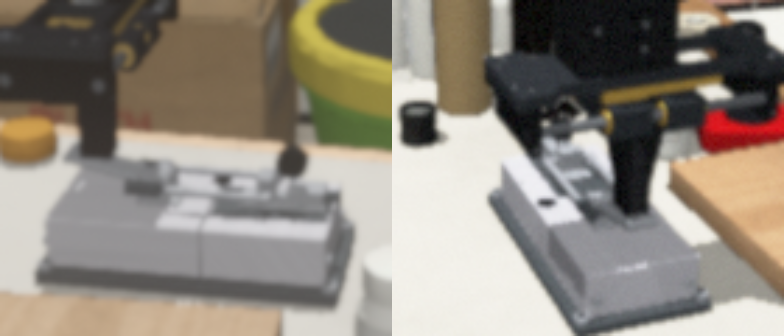

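Emit:
{"api": "move_arm", "payload": {
  "increments": [
    [-0.004,0,0.015,0,0,0,0],
    [-0.007,0,0.03,0,0,0,0],
    [-0.008,0,0.043,0,0,0,0],
    [-0.008,0,0.043,0,0,0,0]
  ]
}}

```text
time_s: 14.72
position: [0.4712, 0.0464, 0.074]
tcp_rot: [[0.887, -0.461, -0.001], [-0.461, -0.887, 0.0], [-0.001, 0.0, -1.0]]
force: [-1.2, -0.9, -0.5]
opening: 0.01
grasp_force: 0.0
```

Emit:
{"api": "move_arm", "payload": {
  "increments": [
    [0,0,0.005,0,0,0,0],
    [0,0,0.005,0,0,0,0]
  ]
}}

```text
time_s: 14.88
position: [0.4713, 0.0464, 0.0737]
tcp_rot: [[0.887, -0.461, -0.0], [-0.461, -0.887, 0.0], [-0.0, 0.0, -1.0]]
force: [-1.2, 0.4, 7.9]
opening: 0.007
grasp_force: 3.8
```

Emit:
{"api": "move_arm", "payload": {
  "increments": [
    [0,0,0.002,0,0,0,0],
    [0,0,0.002,0,0,0,0],
    [0,0,-0.03,0,0,0,0],
    [0,0,-0.13,0,0,0,0],
    [0,0,-0.25,0,0,0,0],
    [0,0,-0.3,0,0,0,0],
    [0,0,-0.3,0,0,0,0]
  ]
}}

```text
time_s: 15.47
position: [0.4739, 0.0461, 0.1666]
tcp_rot: [[0.887, -0.461, 0.008], [-0.461, -0.887, -0.001], [0.008, -0.003, -1.0]]
force: [0.2, -0.2, 0.4]
opening: 0.004
grasp_force: 0.0
```

```bash
python3 - <<'E'
from h import *
c=cap('side','s7.png');d=cap('scene','sc7.png')['image']
a=cv2.resize(c['image'][150:270,220:360],None,fx=2.8,fy=2.8);b=cv2.resize(d[140:260,270:410],None,fx=2.8,fy=2.8)
cv2.imwrite('pics/s7c.png',np.hstack([a,b]))
E
```

```text
(no output)
```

View pics/s7c.png

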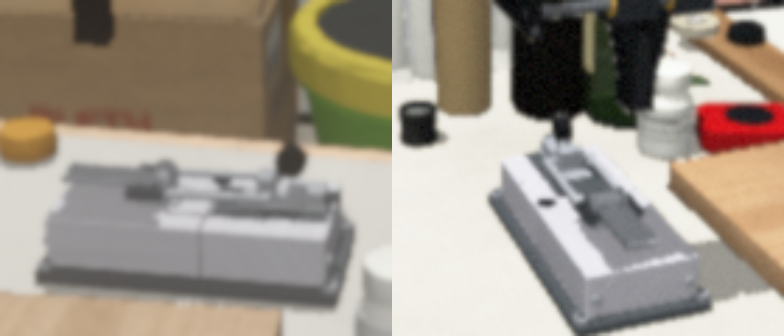

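```bash
python3 - <<'E'
from h import *
c=cap('side');yh=np.array([-np.sin(q[2]),np.cos(q[2]),0])
for u,v in[(291,160),(66,172)]:
    E,V=ray(c,(u/2.8+220,v/2.8+150));t=((W(0,0,0)-E)@yh)/(V@yh);print(M(E+t*V))
print(workorder.hand_in())
E
```

```text
[9.01069129e+01 4.16333634e-14 8.05641718e+01]
[-6.53652448e+01 -5.55111512e-14  6.07108930e+01]
the job is handed in; nothing more can be done
None
```

The job is handed in at about 15.5 s of the 58 s allowed. The last pictures and force readings show the crossbar hooked under the lip and the lever level against its hard stop. The judge's verdict was not returned, and I could not read the lever, bail or spring joints directly. The keeper's screw setting came out at about 4 mm by feel, and the bystanders that show in the last pictures stand where they were.

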